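# Seat the router's collet nut and ease it a quarter turn

### The job

Get the upturned router ready for its next cutter: lift the dust cover off the collet by its knob and set it down, right way up, on the bench. Then screw the collet nut down until it bottoms out, back it off a quarter turn so that the collet is open for the shank, and finish with the nut still gripped at that spot - do not let go, so that it cannot creep while I let off the spindle lock below. Leave the guide bush, spanner and cutter box alone.

Things in the scene. Friction and masses are not known exactly. Their poses are not given: they have to be found in the camera images.
- router: Fixed plunge router standing upside down on the bench, with a black metal insert plate on top: 305 mm (its x) by 230 mm (its y), 9.5 mm thick, upper face 205 mm above the bench. The steel spindle stands upright in a round 98 mm opening at the plate's centre. Origin: on the bench straight below the spindle; z up. Motor and handles below do not reach beyond the plate.
- cover: Loose grey dust cover, an upturned round plastic cup with a wooden knob, 130 to 220 g, standing on the plate over the opening, hiding the collet nut. 120 mm across at its foot, 51 mm high without the knob, 78 mm with it, walls 4 mm, open below (46 mm deep inside; the nut stands up to 34 mm above the plate into it). Origin: centre of its lower rim; z up through the knob.
- cover_knob (a point): Middle of the cover's knob, 68 mm above the cover's lower rim, on its axis. The knob is round, 26 mm across, its gripping band from 60 to 77 mm above the rim, on a thinner neck.
- collet_nut (a joint): Angle of the collet nut on the spindle's thread, rad: 0 = bottomed out on the spindle's shoulder (hard stop); grows as it is unscrewed, counter-clockwise seen from above. Clockwise from above screws it down. 2 mm pitch, already started: begins 2.4 to 3.8 rad above the stop. Light friction (0.03 N m), stays where it is left. The spindle is locked and does not turn.
- nut_grip (a point): On the upright axis of the nut, mid-height of its knurled band; turns and rises with it. The nut is round steel, 30 mm across, 26 mm high, in the middle of the plate's opening; bottomed out, its underside is 6, this point 21.5 and its top 32 mm above the plate. Punch mark on its top towards the point's x. With the cover off, nothing else stands above the plate within 90 mm.
- guide_bush: Bystander: loose steel guide bush lying on a corner of the plate, flange 56 mm across and 4 mm thick, tube 24 mm across, 18 mm high in all. Origin: centre of its underside.
- spanner: Bystander: steel spanner, 190 mm long, 8 mm thick, lying on the bench beyond the router. Origin: about the middle of its underside; its length is along its x axis.
- cutter_box: Bystander: wooden box of router cutters on the bench beyond the router, 100 mm (its x) by 130 mm (its y), about 65 mm high with the cutters. Origin: centre of its underside.
There are look-alikes about, which are no part of the job. What is shaped like the cover but purple or turquoise is not meant.

How it is judged:
By the outcome, as a careful person would: the job done as asked, in the order asked, and still so for the second after the job is handed in, while the arm keeps its last pose, push and grip.
It also fails if it takes over 64 s, if anything falls off the work surface, if the arm or the gripper's body presses on something with over 40 N, if the wrist force passes 120 N, or if a joint passes its speed limit or range.

### The arm

A 6-joint arm with a two-finger parallel gripper is mounted at the origin on the work surface. World frame = base frame: x ahead of the robot, y to its left, z up, the work surface at z = 0. Lengths are in m, angles in rad, forces in N, time in s.
With the tool pointing down it reaches from about 0.3 to 0.875 m from the base axis. Payload 6.4 kg.
Tool frame: the origin (TCP) lies between the finger pads; the fingertips stand 11 mm ahead of it and the grasp point (between the pads) lies 8 mm behind it; z points along the fingers, y is the direction in which the jaws open and shut (so a half turn about z gives the same grasp; the last joint's range is limited). The gripper opens to 88 mm and grips with 3 to 60 N. Pads are 18 mm wide; open, the fingers measure 123 mm over their backs; the gripper's body (75 mm by 187 mm) begins 45 mm behind the grasp point.
Start: joints at [-1.402, 0.181, 1.607, -0, 1.354, -0.206], TCP at [0.211, -0.535, 0.25] pointing down, gripper open.
Joint ranges: [-2.99, 2.99], [-0.89, 2.07], [0.3, 2.58], [-1.14, 4.28], [0, 2.63], [-3.12, 3.12]. Speed limits (rad/s): [2.57, 2.57, 3.01, 3.14, 3.14, 3.14].

### API

Orientations are given as a unit quaternion [x, y, z, w].
In Python, from station import state, grab_frame, get_calibration, hand_in gives the robot as it stands.
- The arm moves only by the tool jog_arm, never from a script. Its argument "commands" is a list of rows, each an object with "turn": the turn, a rotation vector about the tool's x, y, z in rad, a list of three; "dp": the shift along the tool's x, y, z in mm, a list of three; "fingers": the closure, from 0 (fully open) to 1 (shut). A call has 1 to 20 rows; each row is the pose to reach, as a shift and turn from the pose commanded when the call began, along the tool's axes at that moment; what a row does not reach only later rows make up. A row lasts 1/12 s, in which the tool goes at most 41.7 mm and 7.16 degrees, less where a joint would pass 70% of its speed; a pose out of reach is approached as far as the arm can. A call with a gripper value outside its range is refused whole. The fingers move at their own pace and stop on an object; the grip force is fixed at half the most. Time passes only in rows, so rows that repeat a pose let the fingers close. It gives the time, the measured TCP pose, the force and the opening at its end, in the units of the state.
- state(): the state, without advancing time (a new reading comes with each control period).
- grab_frame(name): name is "scene" or "side" or "wrist"; returns the picture (384x512x3 uint8, blue, green, red); there is no depth.
- get_calibration(name): a dict with "fovy" (degrees; the focal length in pixels is half the picture's height over the tangent of half this angle, whatever the lens; pixels are square), "cx", "cy" (the principal point, pixels), "rvec" (rotation vector, rad) and "tvec" (3), from world to camera coordinates, as OpenCV has them; the wrist camera has in their place "mount" (4x4, takes a point from camera to tool coordinates, whose origin is the TCP and whose axes are the flange's). Camera axes: x right, y down, z forward; pixel columns grow to the right and rows downward; lengths in m; the calibration is good to about 2 mm. The wrist camera is an equidistant fisheye: a pixel r from the principal point sees the ray r / f radians off the axis. A picture is of the moment at which its call begins: read the wrist's pose just before it. get_calibration takes no time and is no camera call.
- hand_in(): hands the job in, once; it reports no verdict.
The state is a dict: "time": time; "qpos": joint angles; "qd": joint speeds; "joint_efforts": joint torques, N m; "tool_pos": TCP position; "ee_rot": TCP orientation; "wrist_force": force on the tool from outside, world axes, zero at the start; "moment": the same for the moment, N m; "opening": finger opening in m.
Only numpy, scipy, OpenCV 4.12 (cv2) and the standard library are available. Lean on these libraries where they do the work, as an engineer would, in place of code of your own. Each camera call takes 0.05 s, during which the arm holds its last target.

## Working session

There is one attempt and no reset: what is moved stays moved. The work goes in short steps, Python scripts to look and compute and a tool call to move; the robot and the scene stay as the last step left them, time stands still between calls to the robot, and variables do not carry over. Pictures are saved under pics/ and viewed, and the job is handed in when it is done.

Besides the shell and the picture viewer there is one more tool, called as name(argument=value, ...) on one line, values as JSON. jog_arm: Moves the arm, as the interface text tells. Its arguments: {"type":"object","properties":{"commands":{"type":"array","items":{"type":"object","properties":{"turn":{"type":"array","items":{"type":"number"}},"dp":{"type":"array","items":{"type":"number"}},"fingers":{"type":"number"}}}}},"required":["commands"]}

```bash
mkdir -p pics; ls
python3 - <<'E'
from station import *
import cv2
s=state(); print(s)
for n in ["scene","side","wrist"]:
    print(n,get_calibration(n))
    cv2.imwrite(f"pics/{n}0.png",grab_frame(n))
E
```

```text
pics
{'time': 0.0, 'qpos': array([-1.40227773e+00,  1.81528163e-01,  1.60800308e+00, -3.24349061e-06,
        1.35380021e+00, -2.06302192e-01]), 'qd': array([ 0.00110825,  0.00045479, -0.00193144, -0.00278038, -0.00042184,
       -0.00087186]), 'joint_efforts': array([ 3.62361543e-04, -4.33869374e+01, -3.41846859e+01,  7.03410711e-02,
        3.85704311e-02, -1.22494803e-04]), 'tool_pos': array([ 0.21043627, -0.53455233,  0.24881975]), 'ee_rot': array([ 9.82489575e-01,  1.86315535e-01,  1.48403706e-05, -8.69271910e-04]), 'wrist_force': array([ 0.23968581, -0.17613886, -0.47514526]), 'moment': array([-0.00554929, -0.0845537 ,  0.02772325]), 'opening': 0.08820264064002986}
scene {'fovy': 57.25250571207418, 'cx': 252.31589888097017, 'cy': 191.2269944757907, 'rvec': array([ 2.05056234,  1.71277162, -0.47001947]), 'tvec': array([-0.06807929, -0.36169839,  1.29221276])}
side {'fovy': 45.34319219308977, 'cx': 259.4577648175273, 'cy': 188.74637923359094, 'rvec': array([ 0.40354376, -2.59190877,  1.43478636]), 'tvec': array([0.46457526, 0.25804823, 1.17133754])}
wrist {'fovy': 65.70646984690485, 'cx': 256.9514099885113, 'cy': 188.58609219762877, 'mount': array([[-2.85626142e-04, -9.52597350e-01, -3.04233804e-01,
         8.10294623e-02],
       [ 9.99999868e-01, -1.42218933e-04, -4.93530710e-04,
         5.09406298e-04],
       [ 4.26868239e-04, -3.04233905e-01,  9.52597265e-01,
        -1.34887132e-01],
       [ 0.00000000e+00,  0.00000000e+00,  0.00000000e+00,
         1.00000000e+00]])}
```

View pics/scene0.png

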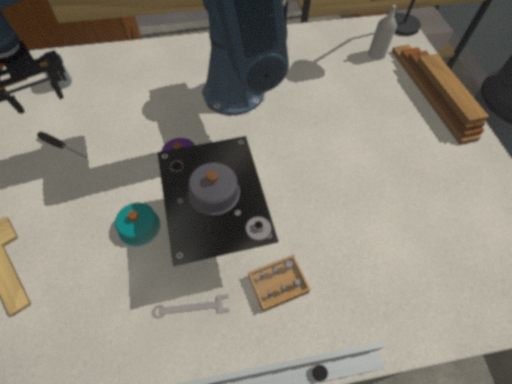

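View pics/side0.png

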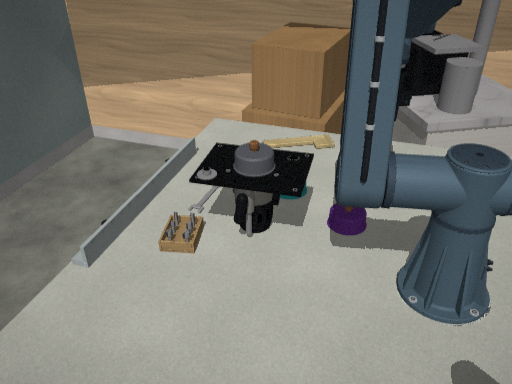

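View pics/wrist0.png

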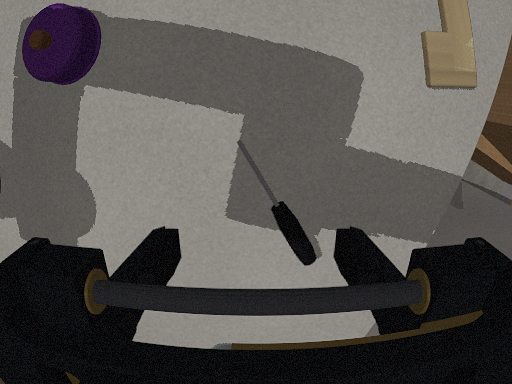

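The scene view has three cover-shaped things: grey on the plate at about (213,188), turquoise on the bench at (137,223), and purple on the bench at (178,148). The grey one on the plate is meant. I'll confirm it in a crop and measure.

```bash
cat > h.py <<'E'
import numpy as np, cv2
from station import *
from scipy.spatial.transform import Rotation as R
def ray(name,px,st=None):
    c=get_calibration(name); f=192/np.tan(np.radians(c["fovy"]/2))
    u=(px[0]-c["cx"])/f; v=(px[1]-c["cy"])/f
    if name=="wrist":
        th=np.hypot(u,v); k=np.sin(th)/th if th>1e-9 else 1
        d=np.array([u*k,v*k,np.cos(th)]); M=c["mount"]
        Rt=R.from_quat(st["ee_rot"]).as_matrix()
        return Rt@M[:3,3]+st["tool_pos"], Rt@M[:3,:3]@d
    Rm=cv2.Rodrigues(c["rvec"])[0]
    return -Rm.T@c["tvec"], Rm.T@np.array([u,v,1.])
def onz(name,px,z,st=None):
    o,d=ray(name,px,st); return o+d*(z-o[2])/d[2]
def proj(name,P,st=None):
    c=get_calibration(name); f=192/np.tan(np.radians(c["fovy"]/2))
    if name=="wrist":
        M=c["mount"]; Rt=R.from_quat(st["ee_rot"]).as_matrix()
        p=M[:3,:3].T@(Rt.T@(np.asarray(P)-st["tool_pos"])-M[:3,3])
        r=np.hypot(p[0],p[1]); th=np.arctan2(r,p[2]); return np.array([c["cx"]+f*th*p[0]/r,c["cy"]+f*th*p[1]/r])
    Rm=cv2.Rodrigues(c["rvec"])[0]; p=Rm@np.asarray(P)+c["tvec"]
    return np.array([c["cx"]+f*p[0]/p[2],c["cy"]+f*p[1]/p[2]])
def two(n1,p1,n2,p2,s1=None,s2=None):
    o1,d1=ray(n1,p1,s1);o2,d2=ray(n2,p2,s2)
    t=np.linalg.lstsq(np.c_[d1,-d2],o2-o1,rcond=None)[0]
    a=o1+d1*t[0];b=o2+d2*t[1]; return (a+b)/2,np.linalg.norm(a-b)
E
python3 - <<'E'
from h import *
a=cv2.imread("pics/scene0.png"); b=cv2.imread("pics/side0.png")
def orange(im,x0,y0,x1,y1):
    h=cv2.cvtColor(im,cv2.COLOR_BGR2HSV)
    m=cv2.inRange(h,(5,110,60),(20,255,255)); k=np.zeros_like(m);k[y0:y1,x0:x1]=m[y0:y1,x0:x1]
    M=cv2.moments(k,True); return (M["m10"]/M["m00"],M["m01"]/M["m00"]),M["m00"]
pa,n=orange(a,195,165,235,200); pb,nb=orange(b,240,135,268,158)
print(pa,n,pb,nb,onz("scene",pa,.275),onz("side",pb,.275),two("scene",pa,"side",pb))
g=cv2.cvtColor(a,cv2.COLOR_BGR2GRAY)
for p in [(159,154),(246,139),(276,241),(174,264)]: print(p,onz("scene",p,.205))
for p in [(207,149),(314,154),(300,194),(194,179)]: print("side",p,onz("side",p,.205))
for nm,p in [("turq",(137,225)),("purple",(178,148)),("spanL",(155,313)),("spanR",(226,300)),("box",(279,283))]: print(nm,onz("scene",p,.02))
A=cv2.resize(a[125:275,145:320],None,fx=4,fy=4,interpolation=cv2.INTER_CUBIC); cv2.imwrite("pics/cropA.png",A)
B=cv2.resize(b[125:260,150:330],None,fx=4,fy=4,interpolation=cv2.INTER_CUBIC); cv2.imwrite("pics/cropB.png",B)
E
```

```text
(211.5121951219512, 175.3780487804878) 82.0 (253.53424657534248, 145.34246575342465) 73.0 [ 0.53917086 -0.12441743  0.275     ] [ 0.54039693 -0.11288153  0.275     ] (array([ 0.54079869, -0.1227543 ,  0.27228844]), np.float64(0.0066513127121978245))
(159, 154) [ 0.40365441 -0.2465287   0.205     ]
(246, 139) [ 0.39314919 -0.02261536  0.205     ]
(276, 241) [ 0.68637482 -0.00769024  0.205     ]
(174, 264) [ 0.69947783 -0.22886617  0.205     ]
side (207, 149) [ 0.71167654 -0.17929609  0.205     ]
side (314, 154) [ 0.39601964 -0.24495124  0.205     ]
side (300, 194) [ 0.38422484 -0.01838111  0.205     ]
side (194, 179) [ 0.67473233 -0.00507286  0.205     ]
turq [ 0.49416884 -0.35059743  0.02      ]
purple [ 0.23957272 -0.21789596  0.02      ]
spanL [ 0.74378704 -0.31061243  0.02      ]
spanR [ 0.74368711 -0.13523429  0.02      ]
box [0.72529849 0.00482118 0.02      ]
```

View pics/cropA.png

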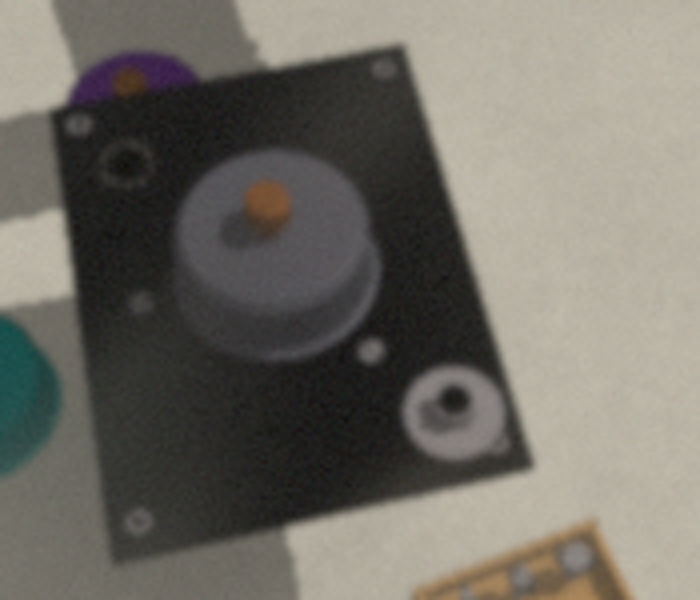

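View pics/cropB.png

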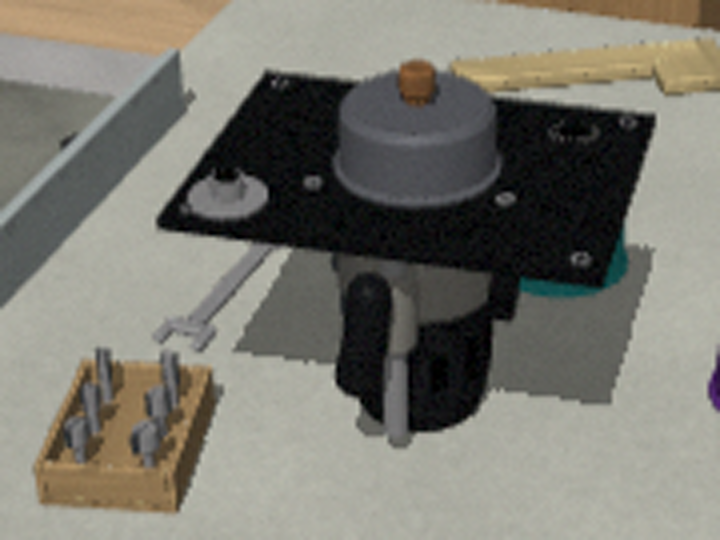

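The crops confirm it: the grey cover with the orange-brown knob stands on the black plate (knob at scene (211,175), side (253,145)). Purple and turquoise both stand on the bench. The knob is near (0.541, -0.122). I'm moving above it, with part of the pre-turn for the nut.

jog_arm(commands=[{"dp":[0,0,-80],"turn":[0,0,0],"fingers":0.2},{"dp":[0,0,-80],"turn":[0,0,0],"fingers":0.2},{"dp":[459,-263,-120],"turn":[0,0,-1.4],"fingers":0.2},{"dp":[459,-263,-120],"turn":[0,0,-1.4],"fingers":0.2},{"dp":[459,-263,-120],"turn":[0,0,-1.4],"fingers":0.2},{"dp":[459,-263,-120],"turn":[0,0,-1.4],"fingers":0.2},{"dp":[459,-263,-120],"turn":[0,0,-1.4],"fingers":0.2},{"dp":[459,-263,-120],"turn":[0,0,-1.4],"fingers":0.2},{"dp":[459,-263,-120],"turn":[0,0,-1.4],"fingers":0.2},{"dp":[459,-263,-120],"turn":[0,0,-1.4],"fingers":0.2},{"dp":[459,-263,-120],"turn":[0,0,-1.4],"fingers":0.2},{"dp":[459,-263,-120],"turn":[0,0,-1.4],"fingers":0.2},{"dp":[459,-263,-120],"turn":[0,0,-1.4],"fingers":0.2},{"dp":[459,-263,-120],"turn":[0,0,-1.4],"fingers":0.2},{"dp":[459,-263,-120],"turn":[0,0,-1.4],"fingers":0.2},{"dp":[459,-263,-120],"turn":[0,0,-1.4],"fingers":0.2},{"dp":[459,-263,-120],"turn":[0,0,-1.4],"fingers":0.2},{"dp":[459,-263,-120],"turn":[0,0,-1.4],"fingers":0.2},{"dp":[459,-263,-120],"turn":[0,0,-1.4],"fingers":0.2},{"dp":[459,-263,-120],"turn":[0,0,-1.4],"fingers":0.2}])

```text
time: 1.82
tool_pos: [0.5407, -0.1235, 0.3696]
ee_rot: [0.632, 0.775, -0.0, -0.0]
wrist_force: [-0.1, -0.6, -0.2]
opening: 0.0707
```

Run:
```python
from h import *
s=state(); im=grab_frame("wrist"); cv2.imwrite("pics/w1.png",im)
print(s["time"],s["tool_pos"],s["ee_rot"],s["qpos"],s["wrist_force"],s["opening"])
h=cv2.cvtColor(im,cv2.COLOR_BGR2HSV); m=cv2.inRange(h,(5,110,40),(20,255,255))
n,l,st,ce=cv2.connectedComponentsWithStats(m)
for i in range(1,n):
    if st[i,4]>80: print(st[i],ce[i],onz("wrist",ce[i],.282,s),onz("wrist",ce[i],.275,s))
```

```text
1.8167 [ 0.54071886 -0.12352827  0.36956933] [ 6.32237496e-01  7.74774622e-01 -1.54381821e-04 -1.02081636e-04] [-4.38475541e-01  6.12541969e-02  1.50028745e+00 -2.49770613e-04
  1.58032421e+00 -6.40398682e-01] [-0.13345963 -0.63174982 -0.16805653] 0.0706570710502211
[ 84 166  17  16 201] [ 91.99004975 173.48756219] [ 0.39897143 -0.13055818  0.282     ] [ 0.39493719 -0.13322071  0.275     ]
[243 177  30  35 832] [257.41466346 194.24519231] [ 0.5424658  -0.11993003  0.282     ] [ 0.54294694 -0.12225811  0.275     ]
[196 262  15  16 177] [203.28248588 269.67231638] [ 0.50935214 -0.1996904   0.282     ] [ 0.50879129 -0.20452834  0.275     ]
[109 271  22  47 377] [118.10875332 293.02387268] [ 0.42501687 -0.25310476  0.282     ] [ 0.42180221 -0.2596235   0.275     ]
[384 271  22  47 394] [396.26142132 294.05329949] [ 0.70303873 -0.19754765  0.282     ] [ 0.70857267 -0.20231816  0.275     ]
[ 199  315  270   35 1506] [347.5750332  337.01593625] [ 0.67119747 -0.26111331  0.282     ] [ 0.67572945 -0.26788406  0.275     ]
```

View pics/w1.png

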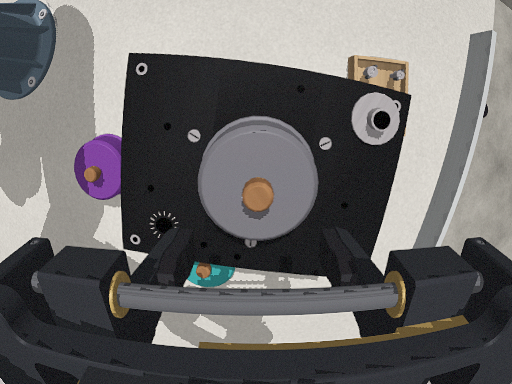

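The wrist view shows the grey cover's knob at (257,194), between the jaws' line, giving (0.542, -0.121). The turquoise and purple covers are beyond the plate's edges. Descending to grip the knob's upper band.

jog_arm(commands=[{"dp":[2,2,40],"turn":[0,0,0],"fingers":0.3},{"dp":[2,2,70],"turn":[0,0,0],"fingers":0.3},{"dp":[2,2,88],"turn":[0,0,0],"fingers":0.3},{"dp":[2,2,95],"turn":[0,0,0],"fingers":0.3},{"dp":[2,2,98],"turn":[0,0,0],"fingers":0.3},{"dp":[2,2,98],"turn":[0,0,0],"fingers":0.3},{"dp":[2,2,98],"turn":[0,0,0],"fingers":0.3}])

```text
time: 2.45
tool_pos: [0.5436, -0.1206, 0.2734]
ee_rot: [0.632, 0.775, 0.0, 0.001]
wrist_force: [-0.6, 0.7, -0.1]
opening: 0.0616
```

jog_arm(commands=[{"dp":[0,0,0],"turn":[0,0,0],"fingers":1},{"dp":[0,0,0],"turn":[0,0,0],"fingers":1},{"dp":[0,0,0],"turn":[0,0,0],"fingers":1},{"dp":[0,0,0],"turn":[0,0,0],"fingers":1},{"dp":[0,0,0],"turn":[0,0,0],"fingers":1},{"dp":[0,0,0],"turn":[0,0,0],"fingers":1},{"dp":[0,0,0],"turn":[0,0,0],"fingers":1},{"dp":[0,0,0],"turn":[0,0,0],"fingers":1}])

```text
time: 3.12
tool_pos: [0.5428, -0.12, 0.2719]
ee_rot: [0.631, 0.775, -0.0, -0.0]
wrist_force: [-1.6, -0.1, 3.0]
opening: 0.0249
```

jog_arm(commands=[{"dp":[0,0,-10],"turn":[0,0,0],"fingers":1},{"dp":[0,0,-30],"turn":[0,0,0],"fingers":1},{"dp":[0,0,-55],"turn":[0,0,0],"fingers":1},{"dp":[0,0,-80],"turn":[0,0,0],"fingers":1},{"dp":[0,0,-95],"turn":[0,0,0],"fingers":1},{"dp":[0,0,-100],"turn":[0,0,0],"fingers":1},{"dp":[0,0,-100],"turn":[0,0,0],"fingers":1}])

```text
time: 3.7
tool_pos: [0.5435, -0.1201, 0.3733]
ee_rot: [0.631, 0.775, 0.0, 0.001]
wrist_force: [0.2, 1.1, -1.1]
opening: 0.0252
```

Run:
```python
from h import *
s=state(); print(s["time"],s["tool_pos"],s["ee_rot"],s["qpos"],s["wrist_force"],s["opening"])
im=grab_frame("wrist"); im2=grab_frame("side")
cv2.imwrite("pics/ws2.png",np.vstack([cv2.resize(im,(400,300)),cv2.resize(im2,(400,300))]))
cv2.imwrite("pics/side2.png",im2)
```

```text
3.7 [ 0.54349301 -0.12008072  0.37331789] [6.31392466e-01 7.75462094e-01 4.60392332e-04 1.37195454e-03] [-4.30817587e-01  6.22596409e-02  1.49196081e+00  2.06019137e-04
  1.58448525e+00 -6.34913975e-01] [ 0.16063811  1.05109915 -1.05323504] 0.025245815460849103
```

View pics/ws2.png

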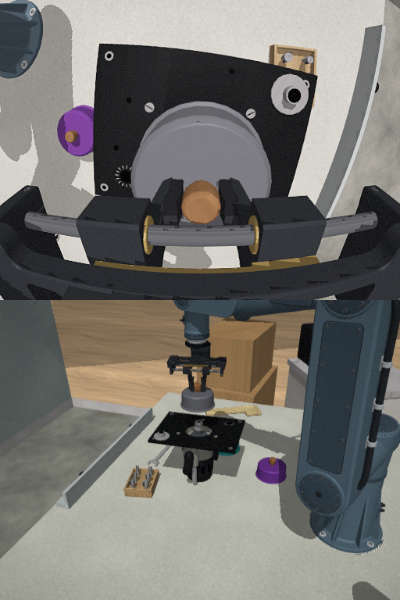

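The cover is held by its knob and clear of the plate, and the nut is visible below it. I'm carrying it to the bare bench to the left, at about (0.48, 0.23), turning the wrist on the way.

jog_arm(commands=[{"dp":[15,0,0],"turn":[0,0,-0.05],"fingers":1},{"dp":[40,2,0],"turn":[0,0,-0.15],"fingers":1},{"dp":[70,3,0],"turn":[0,0,-0.27],"fingers":1},{"dp":[105,4,0],"turn":[0,0,-0.39],"fingers":1},{"dp":[140,5,0],"turn":[0,0,-0.51],"fingers":1},{"dp":[175,5,0],"turn":[0,0,-0.63],"fingers":1},{"dp":[210,6,0],"turn":[0,0,-0.75],"fingers":1},{"dp":[245,6,0],"turn":[0,0,-0.87],"fingers":1},{"dp":[280,7,30],"turn":[0,0,-0.99],"fingers":1},{"dp":[310,8,60],"turn":[0,0,-1.11],"fingers":1},{"dp":[335,8,90],"turn":[0,0,-1.23],"fingers":1},{"dp":[350,8,120],"turn":[0,0,-1.35],"fingers":1},{"dp":[355,8,150],"turn":[0,0,-1.47],"fingers":1},{"dp":[355,8,180],"turn":[0,0,-1.59],"fingers":1},{"dp":[355,8,210],"turn":[0,0,-1.71],"fingers":1},{"dp":[355,8,235],"turn":[0,0,-1.81],"fingers":1},{"dp":[355,8,255],"turn":[0,0,-1.87],"fingers":1},{"dp":[355,8,265],"turn":[0,0,-1.87],"fingers":1},{"dp":[355,8,265],"turn":[0,0,-1.87],"fingers":1},{"dp":[355,8,265],"turn":[0,0,-1.87],"fingers":1}])

```text
time: 5.47
tool_pos: [0.4783, 0.2292, 0.1062]
ee_rot: [-0.248, 0.969, 0.0, -0.001]
wrist_force: [1.2, -0.0, -2.1]
opening: 0.0251
```

Run:
```python
from h import *
s=state(); print(s["time"],s["tool_pos"],s["ee_rot"],s["qpos"],s["wrist_force"],s["opening"])
im=grab_frame("scene"); cv2.imwrite("pics/sc3.png",im)
```

```text
5.4667 [0.47830966 0.22918034 0.1061775 ] [-2.48017143e-01  9.68755226e-01  2.81742841e-05 -8.99478330e-04] [ 2.22849831e-01  2.62558833e-01  1.82845547e+00  7.31347028e-06
  1.05237818e+00 -1.84921615e+00] [ 1.20244099 -0.01740405 -2.14464295] 0.02506259618661883
```

View pics/sc3.png

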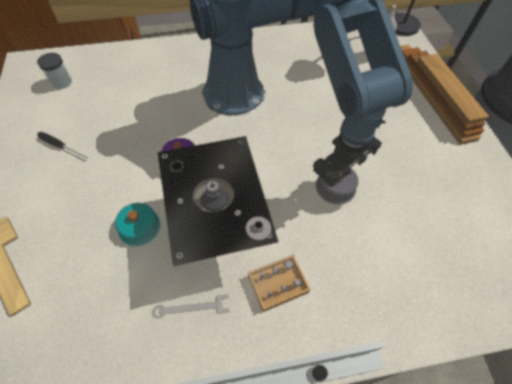

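The cover hangs over clear bench at scene (337,185). Lowering it.

jog_arm(commands=[{"dp":[0,0,12],"turn":[0,0,0],"fingers":1},{"dp":[0,0,22],"turn":[0,0,0],"fingers":1},{"dp":[0,0,29],"turn":[0,0,0],"fingers":1},{"dp":[0,0,33],"turn":[0,0,0],"fingers":1},{"dp":[0,0,36],"turn":[0,0,0],"fingers":1},{"dp":[0,0,37],"turn":[0,0,0],"fingers":1},{"dp":[0,0,37],"turn":[0,0,0],"fingers":1}])

```text
time: 6.1
tool_pos: [0.4788, 0.2293, 0.0695]
ee_rot: [-0.249, 0.969, 0.0, -0.0]
wrist_force: [0.4, -0.5, -2.4]
opening: 0.0255
```

jog_arm(commands=[{"dp":[0,0,1.5],"turn":[0,0,0],"fingers":1},{"dp":[0,0,2.5],"turn":[0,0,0],"fingers":1},{"dp":[0,0,2.5],"turn":[0,0,0],"fingers":1}])

```text
time: 6.35
tool_pos: [0.4789, 0.2293, 0.0673]
ee_rot: [-0.249, 0.969, -0.0, 0.0]
wrist_force: [0.3, 0.1, -2.4]
opening: 0.0248
```

jog_arm(commands=[{"dp":[0,0,1],"turn":[0,0,0],"fingers":1},{"dp":[0,0,1.5],"turn":[0,0,0],"fingers":1},{"dp":[0,0,1.5],"turn":[0,0,0],"fingers":1}])

```text
time: 6.6
tool_pos: [0.4791, 0.2295, 0.0669]
ee_rot: [-0.249, 0.968, 0.0, 0.0]
wrist_force: [-4.9, 0.1, 7.9]
opening: 0.0248
```

Contact (7.9 N up). Releasing and rising.

jog_arm(commands=[{"dp":[0,0,-0.5],"turn":[0,0,0],"fingers":0.4},{"dp":[0,0,-0.5],"turn":[0,0,0],"fingers":0.4},{"dp":[0,0,-0.5],"turn":[0,0,0],"fingers":0.3},{"dp":[0,0,-0.5],"turn":[0,0,0],"fingers":0.3},{"dp":[0,0,-0.5],"turn":[0,0,0],"fingers":0.3},{"dp":[0,0,-0.5],"turn":[0,0,0],"fingers":0.3},{"dp":[0,0,-15],"turn":[0,0,0],"fingers":0.3},{"dp":[0,0,-40],"turn":[0,0,0],"fingers":0.3},{"dp":[0,0,-80],"turn":[0,0,0],"fingers":0.3},{"dp":[0,0,-120],"turn":[0,0,0],"fingers":0.3},{"dp":[0,0,-160],"turn":[0,0,0],"fingers":0.3},{"dp":[0,0,-200],"turn":[0,0,0],"fingers":0.3},{"dp":[0,0,-240],"turn":[0,0,0],"fingers":0.3},{"dp":[0,0,-265],"turn":[0,0,0],"fingers":0.3},{"dp":[0,0,-265],"turn":[0,0,0],"fingers":0.3},{"dp":[0,0,-265],"turn":[0,0,0],"fingers":0.3}])

```text
time: 7.93
tool_pos: [0.4796, 0.2295, 0.3325]
ee_rot: [-0.249, 0.969, -0.0, 0.002]
wrist_force: [-0.6, 0.8, -1.0]
opening: 0.0614
```

Run:
```python
from h import *
s=state(); print(s["time"],s["tool_pos"],s["ee_rot"],s["qpos"],s["wrist_force"],s["opening"])
im=grab_frame("scene"); im2=grab_frame("side"); s=state();im3=grab_frame("wrist")
cv2.imwrite("pics/sc4.png",im);cv2.imwrite("pics/sd4.png",im2);cv2.imwrite("pics/w4.png",im3)
A=cv2.resize(im[130:260,150:380],None,fx=3,fy=3,interpolation=cv2.INTER_CUBIC)
cv2.imwrite("pics/c4.png",A)
B=cv2.resize(im2[130:300,130:400],None,fx=2.9,fy=2.9,interpolation=cv2.INTER_CUBIC)
cv2.imwrite("pics/d4.png",B)
```

```text
7.9333 [0.47957291 0.22950609 0.33249137] [-2.48997213e-01  9.68502213e-01 -7.16726462e-05  1.96136604e-03] [ 2.22945593e-01  2.13658702e-02  1.61403376e+00 -3.07930081e-05
  1.50226779e+00 -1.85113911e+00] [-0.55935849  0.75431967 -1.04445536] 0.06139993559075436
```

View pics/c4.png

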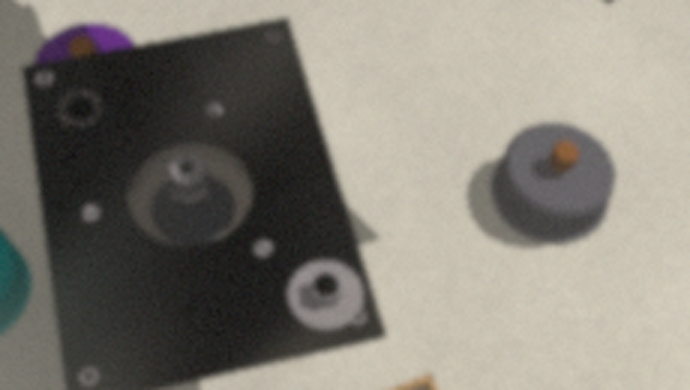

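View pics/d4.png

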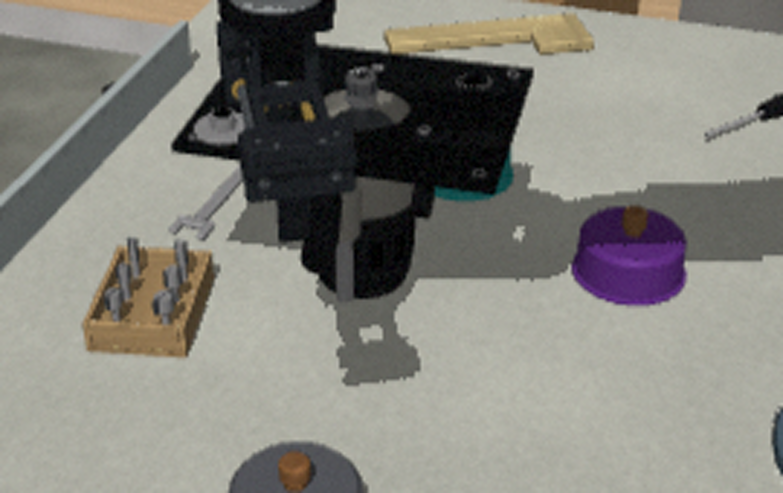

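The cover stands upright on the bench at (0.479, 0.229), and the router's nut is now exposed. Moving over it.

jog_arm(commands=[{"dp":[10,-30,0],"turn":[0,0,0],"fingers":0.45},{"dp":[24,-70,0],"turn":[0,0,0],"fingers":0.45},{"dp":[114,-338,0],"turn":[0,0,0],"fingers":0.45},{"dp":[114,-338,0],"turn":[0,0,0],"fingers":0.45},{"dp":[114,-338,0],"turn":[0,0,0],"fingers":0.45},{"dp":[114,-338,0],"turn":[0,0,0],"fingers":0.45},{"dp":[114,-338,0],"turn":[0,0,0],"fingers":0.45},{"dp":[114,-338,0],"turn":[0,0,0],"fingers":0.45},{"dp":[114,-338,0],"turn":[0,0,0],"fingers":0.45},{"dp":[114,-338,0],"turn":[0,0,0],"fingers":0.45},{"dp":[114,-338,0],"turn":[0,0,0],"fingers":0.45},{"dp":[114,-338,0],"turn":[0,0,0],"fingers":0.45}])

```text
time: 9.08
tool_pos: [0.5413, -0.1212, 0.3291]
ee_rot: [-0.249, 0.969, 0.001, -0.001]
wrist_force: [0.0, -0.2, -0.7]
opening: 0.0488
```

Run:
```python
from h import *
s=state(); print(s["time"],s["tool_pos"],s["ee_rot"],s["qpos"],s["wrist_force"],s["opening"])
im3=grab_frame("wrist"); cv2.imwrite("pics/w5.png",im3)
import pickle; pickle.dump(s,open("s5.pkl","wb"))
p=proj("wrist",[0.543,-0.122,.237],s); print(p)
x,y=map(int,p); x0=max(0,x-80);y0=max(0,y-80)
cv2.imwrite("pics/c5.png",cv2.resize(im3[y0:y0+160,x0:x0+160],None,fx=3.7,fy=3.7,interpolation=cv2.INTER_CUBIC)); print(x0,y0)
```

```text
9.0833 [ 0.54133057 -0.12116345  0.32905706] [-0.24870867  0.96857692  0.00123864 -0.00110543] [-4.34469610e-01  8.13498353e-02  1.55815590e+00  5.18128423e-04
  1.50536680e+00 -2.50799498e+00] [ 0.00284786 -0.22684871 -0.73518709] 0.04876867313229591
[255.57609116 195.29894371]
175 115
```

View pics/w5.png

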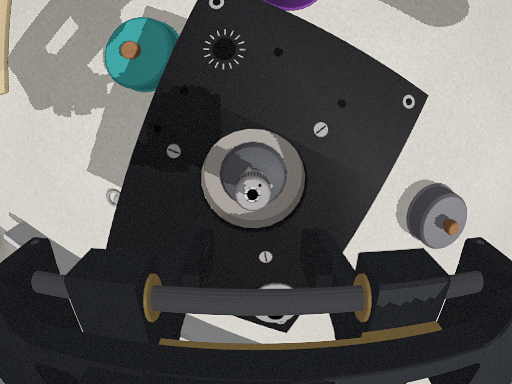

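View pics/c5.png

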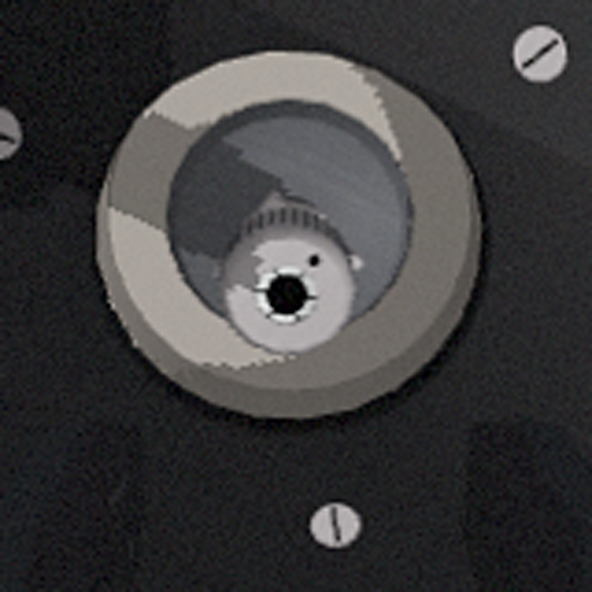

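The nut top is at wrist pixel about (253,194), with its punch mark at about (260,185). Measuring its centre and the mark's bearing.

Run:
```python
from h import *
import pickle; s=pickle.load(open("s5.pkl","rb"))
f=lambda a,b:(175+(a+.5)/3.7-.5,115+(b+.5)/3.7-.5)
c=onz("wrist",f(288,293),.238,s); m=onz("wrist",f(314,260),.238,s); print(c,m,np.degrees(np.arctan2(*(m-c)[[1,0]])),np.linalg.norm(m-c))
for e in [(223,293),(353,293),(288,352)]: print(onz("wrist",f(*e),.238,s))
Rt=R.from_quat(s["ee_rot"]).as_matrix(); print("yaw",np.degrees(np.arctan2(Rt[1,0],Rt[0,0])))
print("tool-frame offset mm",Rt.T@(c-s["tool_pos"])*1e3)
```

```text
[ 0.54279974 -0.12494644  0.238     ] [ 0.53354882 -0.12361987  0.238     ] 171.83946094521139 0.00934555142889555
[ 0.5495912  -0.13732499  0.238     ]
[ 0.53602658 -0.11257979  0.238     ]
[ 0.55488904 -0.11838224  0.238     ]
yaw -151.1976083575238
tool-frame offset mm [ 0.39630381 -4.29135441 91.04550867]
```

jog_arm(commands=[{"dp":[0.5,-4,35],"turn":[0,0,0],"fingers":0.45},{"dp":[0.5,-4,65],"turn":[0,0,0],"fingers":0.45},{"dp":[0.5,-4,72],"turn":[0,0,0],"fingers":0.45},{"dp":[0.5,-4,72],"turn":[0,0,0],"fingers":0.45}])

```text
time: 9.47
tool_pos: [0.5419, -0.1233, 0.256]
ee_rot: [-0.25, 0.968, 0.002, -0.002]
wrist_force: [-0.4, 0.4, 0.4]
opening: 0.0487
```

Run:
```python
from h import *
s=state(); print(s["time"],s["tool_pos"],s["ee_rot"],s["wrist_force"],s["opening"])
im3=grab_frame("wrist"); cv2.imwrite("pics/w6.png",im3)
cv2.imwrite("pics/c6.png",cv2.resize(im3[120:300,130:380],None,fx=3,fy=3,interpolation=cv2.INTER_CUBIC))
```

```text
9.4667 [ 0.54185362 -0.12329807  0.25604626] [-0.24991304  0.96826366  0.0019835  -0.00224144] [-0.41504537  0.38400189  0.38604294] 0.048741560439132636
```

View pics/c6.png

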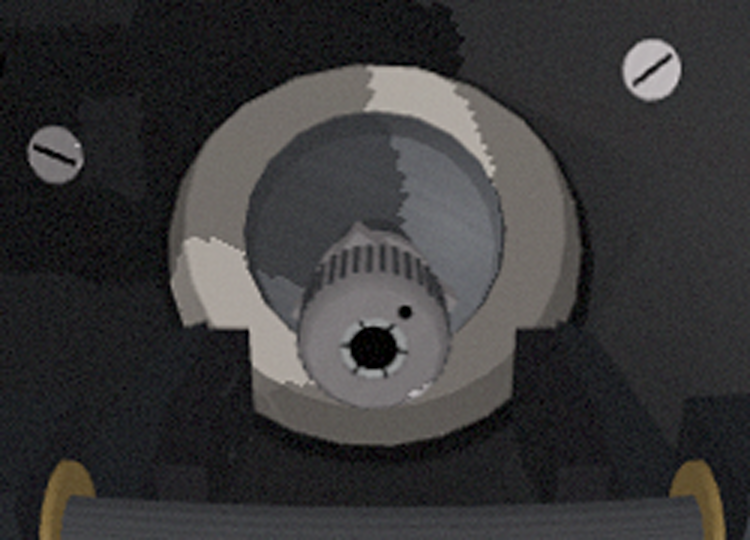

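The nut is centred between the open fingers to within about 2 mm, and the remaining lag is still settling. Descending to the knurled band.

jog_arm(commands=[{"dp":[0,0,12],"turn":[0,0,0],"fingers":0.45},{"dp":[0,0,24],"turn":[0,0,0],"fingers":0.45},{"dp":[0,0,32],"turn":[0,0,0],"fingers":0.45},{"dp":[0,0,36],"turn":[0,0,0],"fingers":0.45},{"dp":[0,0,37],"turn":[0,0,0],"fingers":0.45},{"dp":[0,0,37],"turn":[0,0,0],"fingers":0.45},{"dp":[0,0,37],"turn":[0,0,0],"fingers":0.45},{"dp":[0,0,37],"turn":[0,0,0],"fingers":0.45}])

```text
time: 10.18
tool_pos: [0.5438, -0.1257, 0.2223]
ee_rot: [-0.249, 0.969, -0.0, 0.0]
wrist_force: [0.2, 0.2, 0.2]
opening: 0.0483
```

jog_arm(commands=[{"dp":[0.5,1,2.5],"turn":[0,0,0],"fingers":0.45},{"dp":[0.5,1,2.5],"turn":[0,0,0],"fingers":0.55},{"dp":[0.5,1,2.5],"turn":[0,0,0],"fingers":0.55},{"dp":[0.5,1,2.5],"turn":[0,0,0],"fingers":0.55}])

```text
time: 10.52
tool_pos: [0.5425, -0.1249, 0.2193]
ee_rot: [-0.249, 0.969, -0.0, 0.0]
wrist_force: [0.0, -0.5, -0.6]
opening: 0.0396
```

Run:
```python
from h import *
s=state(); print(s["time"],s["tool_pos"],s["ee_rot"],s["wrist_force"],s["moment"],s["opening"])
im3=grab_frame("wrist"); cv2.imwrite("pics/w7.png",im3)
cv2.imwrite("pics/c7.png",cv2.resize(im3[150:330,130:380],None,fx=3,fy=3,interpolation=cv2.INTER_CUBIC))
```

```text
10.5167 [ 0.54254338 -0.12487444  0.2192914 ] [-2.48943239e-01  9.68518075e-01 -1.67620314e-05  4.14588493e-05] [ 0.00953205 -0.47291409 -0.59266698] [ 0.13065094 -0.15546158 -0.02801716] 0.03963453014424166
```

View pics/c7.png

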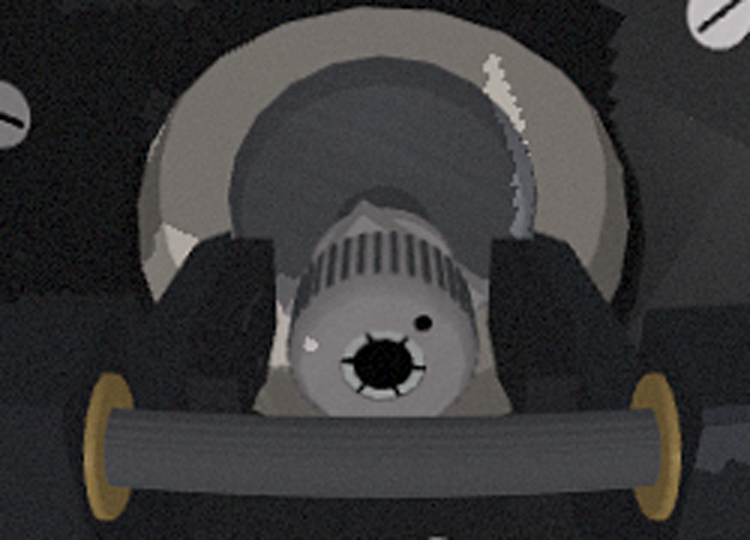

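The nut is centred between the fingers and the punch mark is visible. Closing.

jog_arm(commands=[{"dp":[0,0,0],"turn":[0,0,0],"fingers":1},{"dp":[0,0,0],"turn":[0,0,0],"fingers":1},{"dp":[0,0,0],"turn":[0,0,0],"fingers":1},{"dp":[0,0,0],"turn":[0,0,0],"fingers":1},{"dp":[0,0,0],"turn":[0,0,0],"fingers":1},{"dp":[0,0,0],"turn":[0,0,0],"fingers":1}])

```text
time: 11.07
tool_pos: [0.5425, -0.1248, 0.2193]
ee_rot: [-0.249, 0.969, 0.0, -0.0]
wrist_force: [-0.8, 0.8, 0.7]
opening: 0.0289
```

```bash
cat > r.py <<'E'
from h import *
import sys
s=state(); Rt=R.from_quat(s["ee_rot"]).as_matrix()
print(round(s["time"],2),s["tool_pos"].round(4),"F",s["wrist_force"].round(2),"M",s["moment"].round(3),"op",round(s["opening"],4),"yaw",np.degrees(np.arctan2(Rt[1,0],Rt[0,0])).round(2),"q6",s["qpos"][5].round(4),"tau6",s["joint_efforts"][5].round(3),"tilt",np.degrees(Rt[:2,2]).round(2))
if len(sys.argv)>1:
    im=grab_frame("wrist"); n=sys.argv[1]; cv2.imwrite(f"pics/w{n}.png",im)
    cv2.imwrite(f"pics/c{n}.png",cv2.resize(im[200:300,190:330],None,fx=5,fy=5,interpolation=cv2.INTER_CUBIC))
E
python3 r.py 8
```

```text
11.07 [ 0.5425 -0.1248  0.2193] F [-0.78  0.75  0.74] M [ 0.238 -0.046 -0.036] op 0.0289 yaw -151.17 q6 -2.5134 tau6 -0.004 tilt [-0.01  0.01]
```

View pics/c8.png

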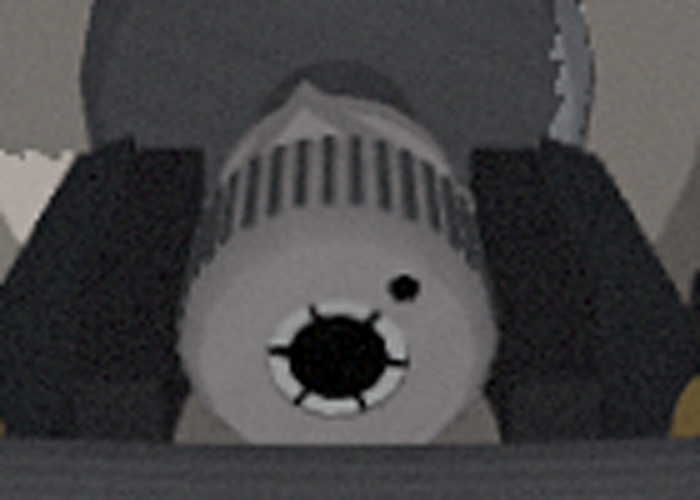

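The nut is gripped with the mark at crop (403,288). Turning it clockwise 2.1 rad, which stays short of the earliest possible stop.

jog_arm(commands=[{"dp":[0,0,0.02],"turn":[0,0,0.06],"fingers":1},{"dp":[0,0,0.05],"turn":[0,0,0.16],"fingers":1},{"dp":[0,0,0.09],"turn":[0,0,0.28],"fingers":1},{"dp":[0,0,0.13],"turn":[0,0,0.4],"fingers":1},{"dp":[0,0,0.17],"turn":[0,0,0.52],"fingers":1},{"dp":[0,0,0.2],"turn":[0,0,0.64],"fingers":1},{"dp":[0,0,0.24],"turn":[0,0,0.76],"fingers":1},{"dp":[0,0,0.28],"turn":[0,0,0.88],"fingers":1},{"dp":[0,0,0.32],"turn":[0,0,1.0],"fingers":1},{"dp":[0,0,0.36],"turn":[0,0,1.12],"fingers":1},{"dp":[0,0,0.39],"turn":[0,0,1.24],"fingers":1},{"dp":[0,0,0.43],"turn":[0,0,1.36],"fingers":1},{"dp":[0,0,0.47],"turn":[0,0,1.48],"fingers":1},{"dp":[0,0,0.51],"turn":[0,0,1.6],"fingers":1},{"dp":[0,0,0.55],"turn":[0,0,1.72],"fingers":1},{"dp":[0,0,0.58],"turn":[0,0,1.84],"fingers":1},{"dp":[0,0,0.62],"turn":[0,0,1.96],"fingers":1},{"dp":[0,0,0.65],"turn":[0,0,2.06],"fingers":1},{"dp":[0,0,0.67],"turn":[0,0,2.1],"fingers":1},{"dp":[0,0,0.67],"turn":[0,0,2.1],"fingers":1}])

```text
time: 12.78
tool_pos: [0.5415, -0.1266, 0.2186]
ee_rot: [0.717, 0.697, -0.002, 0.0]
wrist_force: [-5.8, -5.7, 1.7]
opening: 0.029
```

```bash
python3 r.py 9
```

```text
12.78 [ 0.5415 -0.1266  0.2186] F [-5.76 -5.67  1.69] M [-0.915  0.805 -0.06 ] op 0.029 yaw 88.34 q6 -0.4111 tau6 0.63 tilt [-0.14 -0.16]
```

View pics/c9.png

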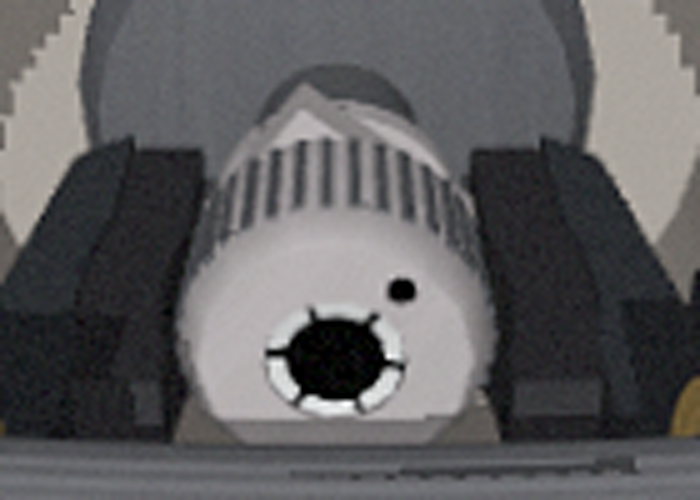

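The mark hasn't moved relative to the fingers, so there was no slip. The nut sits 1.2 mm off the tool axis along tool x, and I'm compensating for that so the side force stays low. Continuing in small steps and watching the torque.

jog_arm(commands=[{"dp":[-0.9,-0.5,0],"turn":[0,0,0],"fingers":1},{"dp":[-1.8,-0.95,0],"turn":[0,0,0],"fingers":1},{"dp":[-1.8,-1.1,0.03],"turn":[0,0,0.1],"fingers":1},{"dp":[-1.8,-1.2,0.06],"turn":[0,0,0.2],"fingers":1},{"dp":[-1.8,-1.2,0.06],"turn":[0,0,0.2],"fingers":1},{"dp":[-1.8,-1.2,0.06],"turn":[0,0,0.2],"fingers":1}])

```text
time: 13.33
tool_pos: [0.5411, -0.1267, 0.2185]
ee_rot: [0.781, 0.624, -0.0, -0.0]
wrist_force: [-1.8, -1.4, 2.1]
opening: 0.0291
```

```bash
python3 r.py
```

```text
13.33 [ 0.5411 -0.1267  0.2185] F [-1.77 -1.39  2.1 ] M [-0.164  0.347 -0.013] op 0.0291 yaw 77.22 q6 -0.2203 tau6 0.321 tilt [-0.02 -0.  ]
```

jog_arm(commands=[{"dp":[0,-0.1,0.02],"turn":[0,0,0.08],"fingers":1},{"dp":[0,-0.2,0.05],"turn":[0,0,0.16],"fingers":1},{"dp":[0,-0.2,0.05],"turn":[0,0,0.16],"fingers":1},{"dp":[0,-0.2,0.05],"turn":[0,0,0.16],"fingers":1}])

```text
time: 13.67
tool_pos: [0.5409, -0.1266, 0.2184]
ee_rot: [0.828, 0.56, -0.0, -0.0]
wrist_force: [-3.1, -0.6, 1.6]
opening: 0.0292
```

```bash
python3 r.py
```

```text
13.67 [ 0.5409 -0.1266  0.2184] F [-3.08 -0.6   1.63] M [-0.106  0.39  -0.034] op 0.0292 yaw 68.13 q6 -0.0617 tau6 0.225 tilt [-0.02 -0.  ]
```

jog_arm(commands=[{"dp":[0,-0.1,0.02],"turn":[0,0,0.08],"fingers":1},{"dp":[0,-0.2,0.05],"turn":[0,0,0.16],"fingers":1},{"dp":[0,-0.2,0.05],"turn":[0,0,0.16],"fingers":1},{"dp":[0,-0.2,0.05],"turn":[0,0,0.16],"fingers":1}])

```text
time: 14.0
tool_pos: [0.5408, -0.1265, 0.2184]
ee_rot: [0.87, 0.492, -0.0, -0.0]
wrist_force: [-2.9, -0.6, 3.0]
opening: 0.0292
```

```bash
python3 r.py
```

```text
14.0 [ 0.5408 -0.1265  0.2184] F [-2.91 -0.59  3.03] M [-0.066  0.546  0.012] op 0.0292 yaw 58.99 q6 0.0978 tau6 0.219 tilt [-0.02  0.  ]
```

jog_arm(commands=[{"dp":[0,-0.1,0.02],"turn":[0,0,0.08],"fingers":1},{"dp":[0,-0.2,0.05],"turn":[0,0,0.16],"fingers":1},{"dp":[0,-0.2,0.05],"turn":[0,0,0.16],"fingers":1},{"dp":[0,-0.2,0.05],"turn":[0,0,0.16],"fingers":1}])

```text
time: 14.33
tool_pos: [0.5406, -0.1264, 0.2183]
ee_rot: [0.907, 0.421, -0.0, -0.0]
wrist_force: [-4.4, -0.4, 2.3]
opening: 0.0291
```

```bash
python3 r.py
```

```text
14.33 [ 0.5406 -0.1264  0.2183] F [-4.38 -0.4   2.28] M [-0.067  0.633 -0.002] op 0.0291 yaw 49.83 q6 0.2577 tau6 0.216 tilt [-0.02  0.  ]
```

jog_arm(commands=[{"dp":[0,-0.1,0.02],"turn":[0,0,0.08],"fingers":1},{"dp":[0,-0.2,0.05],"turn":[0,0,0.16],"fingers":1},{"dp":[0,-0.2,0.05],"turn":[0,0,0.16],"fingers":1},{"dp":[0,-0.2,0.05],"turn":[0,0,0.16],"fingers":1}])

```text
time: 14.67
tool_pos: [0.5405, -0.1263, 0.2183]
ee_rot: [0.938, 0.347, -0.0, -0.0]
wrist_force: [-4.5, -0.1, 3.1]
opening: 0.0293
```

```bash
python3 r.py 10
```

```text
14.67 [ 0.5405 -0.1263  0.2183] F [-4.5  -0.06  3.05] M [-0.11   0.642 -0.055] op 0.0293 yaw 40.67 q6 0.4177 tau6 0.208 tilt [-0.02  0.01]
```

View pics/c10.png

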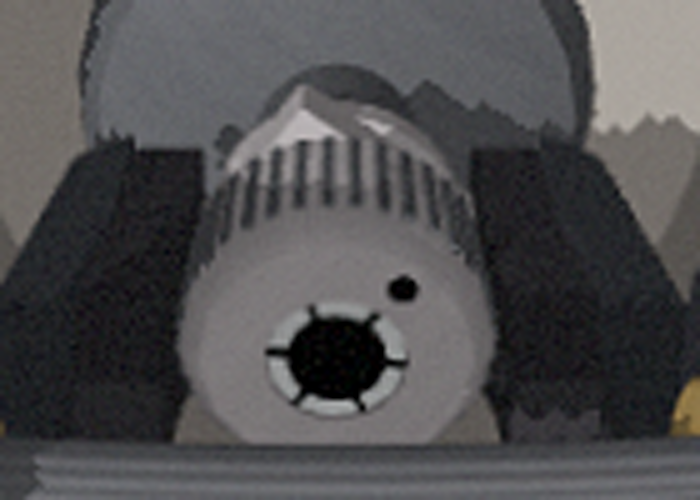

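No slip and no stop yet at 2.94 rad. Continuing, with a small recentring.

jog_arm(commands=[{"dp":[-0.6,-0.6,0.02],"turn":[0,0,0.06],"fingers":1},{"dp":[-0.6,-0.65,0.04],"turn":[0,0,0.12],"fingers":1},{"dp":[-0.6,-0.65,0.04],"turn":[0,0,0.12],"fingers":1},{"dp":[-0.6,-0.65,0.04],"turn":[0,0,0.12],"fingers":1}])

```text
time: 15.05
tool_pos: [0.5403, -0.1262, 0.2184]
ee_rot: [0.957, 0.29, 0.001, 0.0]
wrist_force: [0.5, 0.2, 1.1]
opening: 0.0292
```

```bash
python3 r.py
```

```text
15.05 [ 0.5403 -0.1262  0.2184] F [0.53 0.17 1.08] M [ 0.016 -0.09   0.364] op 0.0292 yaw 33.76 q6 0.5379 tau6 0.574 tilt [ 0.08 -0.01]
```

jog_arm(commands=[{"dp":[0,-0.1,0.02],"turn":[0,0,0.06],"fingers":1},{"dp":[0,-0.15,0.04],"turn":[0,0,0.12],"fingers":1},{"dp":[0,-0.15,0.04],"turn":[0,0,0.12],"fingers":1},{"dp":[0,-0.15,0.04],"turn":[0,0,0.12],"fingers":1}])

```text
time: 15.38
tool_pos: [0.5401, -0.1261, 0.2184]
ee_rot: [0.973, 0.232, 0.001, 0.0]
wrist_force: [-0.5, 0.5, 2.0]
opening: 0.0292
```

```bash
python3 r.py
```

```text
15.38 [ 0.5401 -0.1261  0.2184] F [-0.46  0.47  1.96] M [ 0.053 -0.101  0.316] op 0.0292 yaw 26.85 q6 0.6585 tau6 0.478 tilt [ 0.07 -0.01]
```

Mz rose from about 0 to 0.36, so the stop is reached, and the last step probably slipped on the nut. Checking the mark.

```bash
python3 r.py 11
python3 - <<'E'
from h import *
# mark & bore centroids in wrist images via dark blobs
for n in ["8","9","10","11"]:
    im=cv2.imread(f"pics/w{n}.png"); g=cv2.GaussianBlur(cv2.cvtColor(im,cv2.COLOR_BGR2GRAY),(3,3),0)
    roi=g[240:284,228:286]; roi=cv2.resize(roi,None,fx=4,fy=4,interpolation=cv2.INTER_CUBIC); m=(roi<(55 if n!="9" else 70)).astype(np.uint8)
    k,l,st,ce=cv2.connectedComponentsWithStats(m)
    print(n,[(st[i,4],(ce[i]/4+[228,240]).round(2)) for i in range(1,k) if 60<st[i,4]<3000])
E
```

```text
15.38 [ 0.5401 -0.1261  0.2184] F [-0.46  0.47  1.96] M [ 0.053 -0.101  0.316] op 0.0292 yaw 26.85 q6 0.6585 tau6 0.478 tilt [ 0.07 -0.01]
8 [(np.int32(932), array([230.14, 246.17])), (np.int32(683), array([283.48, 245.77])), (np.int32(314), array([270.74, 257.6 ]))]
9 [(np.int32(658), array([229.54, 245.98])), (np.int32(330), array([284.97, 246.82])), (np.int32(268), array([270.27, 258.03]))]
10 [(np.int32(897), array([230.04, 246.21])), (np.int32(652), array([283.77, 246.07])), (np.int32(321), array([270.5 , 257.82]))]
11 [(np.int32(669), array([229.45, 245.87])), (np.int32(387), array([284.41, 247.1 ])), (np.int32(326), array([266.25, 255.1 ]))]
```

View pics/c11.png

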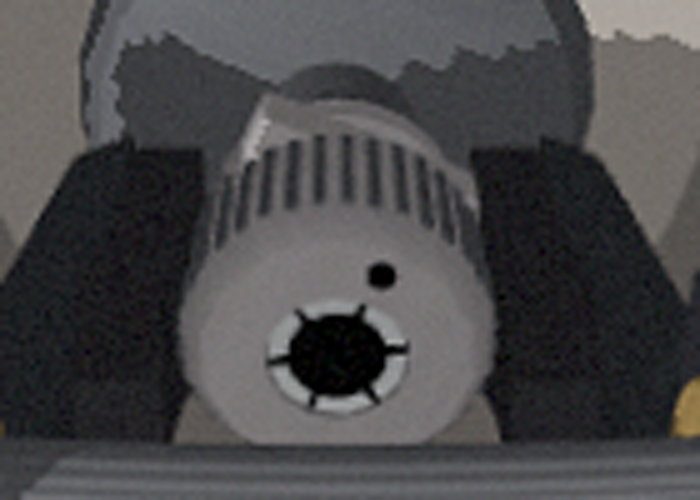

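```bash
cat > m.py <<'E'
from h import *
def mark(px,st,cpx=None,ztop=0.2375):
    # bearing in tool frame of mark about nut axis
    z=ztop; m=onz("wrist",px,z,st); c=onz("wrist",cpx,z,st)
    Rt=R.from_quat(st["ee_rot"]).as_matrix(); v=Rt.T@(m-c)
    w=m-c
    return np.degrees(np.arctan2(v[1],v[0])),np.degrees(np.arctan2(w[1],w[0])),np.hypot(*v[:2])*1e3,(Rt.T@(c-st["tool_pos"]))*1e3
E
python3 - <<'E'
from m import *
import cv2
s=state()
def bore(n):
    im=cv2.imread(f"pics/w{n}.png"); g=cv2.cvtColor(im,cv2.COLOR_BGR2GRAY)
    roi=cv2.resize(g[255:288,238:278],None,fx=6,fy=6,interpolation=cv2.INTER_CUBIC); m=(roi<45).astype(np.uint8)
    m=cv2.morphologyEx(m,cv2.MORPH_OPEN,np.ones((31,31)))
    k,l,st,ce=cv2.connectedComponentsWithStats(m); i=1+np.argmax(st[1:,4]); return (ce[i]+.5)/6-.5+[238,255],st[i,4]
for n,yaw,px in [("8",-151.17,(270.74,257.6)),("9",88.34,(270.27,258.03)),("10",40.67,(270.5,257.82)),("11",26.85,(266.25,255.1))]:
    b,a=bore(n)
    ft=dict(s); ft["ee_rot"]=s["ee_rot"]
    t,_,r,o=mark(np.array(px),s,b); 
    print(n,b,a,"tool bearing",t.round(1),"r",r.round(2),"off",o.round(1),"world bearing",((yaw-t+180)%360-180).round(1))
E
```

```text
8 [257.03481322 270.94007004] 8852 tool bearing 40.5 r 9.52 off [  4.1   0.7 -19.1] world bearing 168.4
9 [256.55097258 271.31671354] 8534 tool bearing 40.6 r 9.52 off [  3.9   0.4 -19.1] world bearing 47.7
10 [256.84008553 271.18390352] 8886 tool bearing 40.3 r 9.52 off [  4.    0.6 -19.1] world bearing 0.4
11 [256.96315988 270.54930241] 8840 tool bearing 26.5 r 9.34 off [  4.3   0.6 -19.1] world bearing 0.3
```

World bearing of the mark: 168.4° at grip, 0.4° at image 10, and 0.3° now, while the tool went on another 13.8°. So the nut bottomed out at bearing about 0.3°, after 2.93 rad, and the pads then slid on it. Backing off 1.57 rad counter-clockwise, without letting go.

jog_arm(commands=[{"dp":[0,0.05,-0.01],"turn":[0,0,-0.04],"fingers":1},{"dp":[0,0.15,-0.04],"turn":[0,0,-0.12],"fingers":1},{"dp":[0,0.3,-0.07],"turn":[0,0,-0.22],"fingers":1},{"dp":[0.05,0.4,-0.1],"turn":[0,0,-0.32],"fingers":1},{"dp":[0.1,0.55,-0.13],"turn":[0,0,-0.42],"fingers":1},{"dp":[0.2,0.65,-0.17],"turn":[0,0,-0.52],"fingers":1},{"dp":[0.25,0.75,-0.2],"turn":[0,0,-0.62],"fingers":1},{"dp":[0.3,0.85,-0.23],"turn":[0,0,-0.72],"fingers":1},{"dp":[0.4,0.95,-0.26],"turn":[0,0,-0.82],"fingers":1},{"dp":[0.5,1.05,-0.29],"turn":[0,0,-0.92],"fingers":1},{"dp":[0.6,1.1,-0.32],"turn":[0,0,-1.02],"fingers":1},{"dp":[0.7,1.15,-0.36],"turn":[0,0,-1.12],"fingers":1},{"dp":[0.85,1.2,-0.39],"turn":[0,0,-1.22],"fingers":1},{"dp":[1.0,1.25,-0.42],"turn":[0,0,-1.32],"fingers":1},{"dp":[1.1,1.3,-0.45],"turn":[0,0,-1.42],"fingers":1},{"dp":[1.2,1.3,-0.48],"turn":[0,0,-1.5],"fingers":1},{"dp":[1.3,1.3,-0.5],"turn":[0,0,-1.56],"fingers":1},{"dp":[1.3,1.3,-0.5],"turn":[0,0,-1.57],"fingers":1},{"dp":[1.3,1.3,-0.5],"turn":[0,0,-1.57],"fingers":1},{"dp":[1.3,1.3,-0.5],"turn":[0,0,-1.57],"fingers":1}])

```text
time: 17.1
tool_pos: [0.5419, -0.1266, 0.2189]
ee_rot: [0.526, 0.851, 0.0, 0.001]
wrist_force: [3.2, 0.8, 1.0]
opening: 0.0293
```

```bash
python3 r.py 12
python3 - <<'E'
from m import *
s=state(); n="12"
im=cv2.imread(f"pics/w{n}.png"); g=cv2.cvtColor(im,cv2.COLOR_BGR2GRAY)
roi=cv2.resize(cv2.GaussianBlur(g,(3,3),0)[240:284,228:286],None,fx=4,fy=4,interpolation=cv2.INTER_CUBIC)
for th in (55,70):
    k,l,st,ce=cv2.connectedComponentsWithStats((roi<th).astype(np.uint8))
    P=[ce[i]/4+[228,240] for i in range(1,k) if 150<st[i,4]<500 and 255<(ce[i]/4)[0]+228<276]
    r2=cv2.resize(g[255:288,238:278],None,fx=6,fy=6,interpolation=cv2.INTER_CUBIC); m=cv2.morphologyEx((r2<45).astype(np.uint8),cv2.MORPH_OPEN,np.ones((31,31)))
    k,l,st,ce=cv2.connectedComponentsWithStats(m); i=1+np.argmax(st[1:,4]); b=(ce[i]+.5)/6-.5+[238,255]
    for p in P: print(th,p,b,[np.round(q,2) for q in mark(p,s,b)])
E
```

```text
17.1 [ 0.5419 -0.1266  0.2189] F [3.17 0.76 1.01] M [ 0.071 -0.645  0.037] op 0.0293 yaw 116.54 q6 -0.9065 tau6 -0.034 tilt [ 0.08 -0.  ]
55 [266.9002193  255.37061404] [257.14055437 270.6424776 ] [np.float64(27.92), np.float64(88.62), np.float64(9.39), array([  1.24,   2.15, -18.56])]
70 [266.89478417 255.3794964 ] [257.14055437 270.6424776 ] [np.float64(27.92), np.float64(88.62), np.float64(9.39), array([  1.24,   2.15, -18.56])]
```

View pics/c12.png

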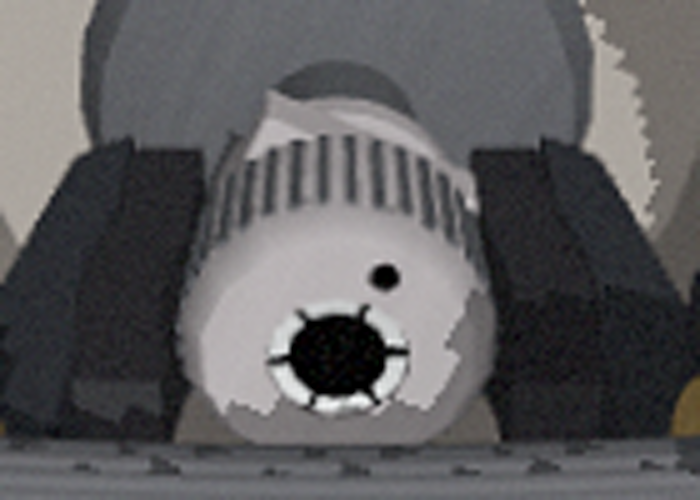

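The nut has turned 88.3°, since the pad wind-up let it lag by 1.4°. Adding 0.025 rad and easing the 3 N side load, with the grip kept shut.

jog_arm(commands=[{"dp":[-0.1,0.3,0],"turn":[0,0,-0.01],"fingers":1},{"dp":[-0.2,0.6,0],"turn":[0,0,-0.025],"fingers":1},{"dp":[-0.2,0.6,0],"turn":[0,0,-0.025],"fingers":1},{"dp":[-0.2,0.6,0],"turn":[0,0,-0.025],"fingers":1},{"dp":[-0.2,0.6,0],"turn":[0,0,-0.025],"fingers":1},{"dp":[-0.2,0.6,0],"turn":[0,0,-0.025],"fingers":1}])

```text
time: 17.65
tool_pos: [0.542, -0.1266, 0.2188]
ee_rot: [0.515, 0.857, -0.0, 0.0]
wrist_force: [1.5, 0.6, 3.4]
opening: 0.029
```

```bash
python3 r.py 13
python3 - <<'E'
from m import *
s=state()
for n in ("13",):
    im=cv2.imread(f"pics/w{n}.png"); g=cv2.cvtColor(im,cv2.COLOR_BGR2GRAY)
    roi=cv2.resize(cv2.GaussianBlur(g,(3,3),0)[240:284,228:286],None,fx=4,fy=4,interpolation=cv2.INTER_CUBIC)
    k,l,st,ce=cv2.connectedComponentsWithStats((roi<55).astype(np.uint8))
    P=[ce[i]/4+[228,240] for i in range(1,k) if 150<st[i,4]<500 and 255<(ce[i]/4)[0]+228<276]
    r2=cv2.resize(g[255:288,238:278],None,fx=6,fy=6,interpolation=cv2.INTER_CUBIC); m=cv2.morphologyEx((r2<45).astype(np.uint8),cv2.MORPH_OPEN,np.ones((31,31)))
    k,l,st,ce=cv2.connectedComponentsWithStats(m); i=1+np.argmax(st[1:,4]); b=(ce[i]+.5)/6-.5+[238,255]
    for p in P: print(p,b,[np.round(q,2) for q in mark(p,s,b)])
im=grab_frame("scene"); cv2.imwrite("pics/sc13.png",im)
E
```

```text
17.65 [ 0.542  -0.1266  0.2188] F [1.47 0.59 3.37] M [ 0.019 -0.346  0.011] op 0.029 yaw 118.01 q6 -0.9316 tau6 0.026 tilt [ 0.   -0.01]
[266.67444444 255.33666667] [256.98624538 270.64849092] [np.float64(27.69), np.float64(90.32), np.float64(9.39), array([  1.25,   2.06, -18.67])]
```

View pics/sc13.png

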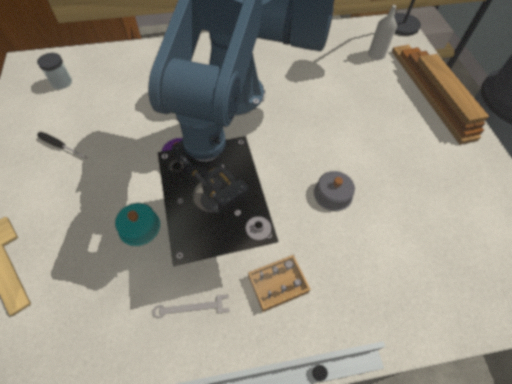

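The mark is now at bearing 90.3° against 0.3° at the stop, so the back-off is 90.0°. The grip is shut at 29 mm and the side force is 1.6 N. The cover stands upright at scene (335,190), and bush, spanner and box look where they were. Handing in.

```bash
python3 -c "
from station import *
print(hand_in())"
```

```text
the job is handed in; nothing more can be done
None
```

The router is ready for its next cutter and the job is handed in, at about 18 s of the 64 s allowed. I lifted the grey cover off by its knob and set it upright on the bench at about (0.48, 0.23). I then screwed the nut down 2.93 rad to its stop and backed it off a quarter turn. It is still gripped there.

**Last checks:**
- **Back-off:** the punch mark went from bearing 0.3° at the stop to 90.3°, so 90.0°, good to perhaps half a degree. My first back-off came up short at about 88.3°, so I added 0.025 rad.
- **Stop:** I took it as reached when the torque about the nut rose to 0.36 N m and the mark stopped moving. The pads slid about 14° on the nut there, so I measured the back-off from the mark, not from the gripper angle.
- **Grip:** the fingers are shut on the nut at 29 mm, with about 1.6 N of side force and 3.4 N upward.
- **Surroundings:** in the last scene picture, the guide bush, spanner and cutter box look undisturbed.

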